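Refit the bearing cap that belongs to the pump shaft pedestal

TASK

Three bearing caps stand on the pump rebuild bench, but only one is the original upper half of the bearing pedestal that carries the shaft: its bore just spans the thick shaft journal and its feet just fit between the pedestal's two side lips. Pick that cap up and lower it gently over the journal until it is fully home, both feet flat on the pedestal's joint faces, square and centred on the pedestal, and let go. Leave the other two caps where they stand.

Things in the scene. Friction and masses are not known exactly. Their poses are not given: they have to be found in the camera images.
- cap56_lug (a point): Mid-point of the top lug of one loose aluminium bearing cap: a half-round arch on two flat feet, 124 mm long over the feet (x), bore 56 mm, 40 mm thick along the bore axis (y), 64 mm high. Lug on the crown: 40 mm in y, flush with the cap's end faces, 30 in x, 24 high; this point is 52 mm above the feet's underside, 12 below the top. Both ends alike; z up. About 300 g, ±20%.
- cap40_lug (a point): Mid-point of the top lug of one loose aluminium bearing cap: a half-round arch on two flat feet, 104 mm long over the feet (x), bore 40 mm, 40 mm thick along the bore axis (y), 56 mm high. Lug on the crown: 40 mm in y, flush with the cap's end faces, 30 in x, 24 high; this point is 44 mm above the feet's underside, 12 below the top. Both ends alike; z up. About 220 g, ±20%.
- cap72_lug (a point): Mid-point of the top lug of one loose aluminium bearing cap: a half-round arch on two flat feet, 150 mm long over the feet (x), bore 72 mm, 40 mm thick along the bore axis (y), 72 mm high. Lug on the crown: 40 mm in y, flush with the cap's end faces, 30 in x, 24 high; this point is 60 mm above the feet's underside, 12 below the top. Both ends alike; z up. About 380 g, ±20%.
- seat (a point): Centre of the joint faces of the fixed pedestal, on the shaft axis, 55 mm above the bench; x across the shaft, y along it, z up. Block 158 (x) by 40 mm (y) on a 176 x 90 mm plate. Journal 50 mm in diameter, 60 long, rises 25 mm above the faces; 38 mm shaft ends to 65 mm either way. End lips 6 mm high, 134 mm apart. The right cap has 3 mm play round the journal and centres itself on it if a few mm off.
There are look-alikes about, which are no part of the job. What is shaped like the part that bears cap56_lug but blue, turquoise or yellow is not meant.

How it is judged:
At the end, for the whole second after the job is handed in: The cap with the 56 mm bore sits at rest on the pedestal's joint faces (height within 4 mm, tilt under 4.5 degrees), centred within 12 mm and square within 10 degrees; the other two caps are within 30 mm of where they stood (horizontal distance between cap56_lug and seat below 0.012 m and z of cap56_lug in the frame of seat between 0.048 and 0.056 m and angle between the x axis of cap56_lug and the x axis of seat, either way round below 0.175 rad and angle between cap56_lug's own z axis and vertical below 0.08 rad and linear speed of cap56 below 0.02 m/s and distance of each of cap40_lug, cap72_lug from where it was at the start of the episode below 0.03 m); the robot touches nothing.
It fails at once if another cap was moved more than 30 mm (distance of any of cap40_lug, cap72_lug from where it was at the start of the episode above 0.03 m).
It fails at once if the cap was dropped or slammed onto the pedestal (over 0.6 m/s in the last 60 mm) (horizontal distance between cap56_lug and seat below 0.04 m and z of cap56_lug in the frame of seat below 0.112 m and linear speed of cap56 above 0.6 m/s).
It also fails if it takes over 43 s, if anything falls off the work surface, if the arm or the gripper's body presses on something with over 40 N, if the wrist force passes 120 N, or if a joint passes its speed limit or range.

ROBOT

A 6-joint arm with a two-finger parallel gripper is mounted at the origin on the work surface. World frame = base frame: x ahead of the robot, y to its left, z up, the work surface at z = 0. Lengths are in m, angles in rad, forces in N, time in s.
With the tool pointing down it reaches from about 0.375 to 0.975 m from the base axis. Payload 3.8 kg.
Tool frame: the origin (TCP) lies midway between the tips of the shut fingers; the grasp point (between the pads) lies 19 mm behind it; z points along the fingers, y is the direction in which the jaws open and shut (so a half turn about z gives the same grasp; the last joint's range is limited). The gripper opens to 85 mm and grips with 20 to 120 N. Pads are 22 mm wide; open, the fingers measure 114 mm over their backs; the gripper's body (76 mm by 85 mm) begins 54 mm behind the grasp point. The pads swing forward as they close: fully open they stand 13 mm farther back than shut.
Start: joints at [1.24, 0.264, 1.604, -0, 1.274, -0.037], TCP at [0.195, 0.646, 0.231] pointing down, gripper open.
Joint ranges: [-2.63, 2.63], [-0.94, 2.18], [0.31, 2.57], [-1.31, 4.45], [0, 2.66], [-2.55, 2.55]. Speed limits (rad/s): [2.57, 2.57, 3.14, 3.14, 3.14, 3.14].

INTERFACE

Orientations are given as a rotation vector (axis times angle).
In Python, from workcell import bot gives the robot as it stands.
- The arm moves only by the tool drive_tool, never from a script. Its argument "deltas" is a list of rows, each an object with "hand": the opening, from 0 (shut) to 1 (fully open); "offset": the shift along the world's x, y, z in cm, a list of three; "angular": the turn, a rotation vector about the world's x, y, z in degrees, a list of three. A call has 1 to 8 rows; each row is the pose to reach, as a shift and turn from the pose commanded when the call began; what a row does not reach only later rows make up. A row lasts 1/8 s, in which the tool goes at most 62.5 mm and 10.7 degrees, less where a joint would pass 70% of its speed; a pose out of reach is approached as far as the arm can. A call with a gripper value outside its range is refused whole. The fingers move at their own pace and stop on an object; "force" is the grip in N (left out, the last holds). Time passes only in rows, so rows that repeat a pose let the fingers close. It gives the time, the measured TCP pose, the force and the opening at its end, in the units of the state.
- bot.read_state(): the state, without advancing time (a new reading comes with each control period).
- bot.read_camera(name): name is "side" or "top"; returns a dict with "frame" (480x640x3 uint8, blue, green, red), "mtx" (3x3 intrinsics, pixels), "R" (3x3) and "t" (3): a world point X has camera coordinates R X + t. Camera axes: x right, y down, z forward; pixel columns grow to the right and rows downward; lengths in m; the calibration is good to about 2 mm. A picture is of the moment at which its call begins. There is no depth.
- bot.finish_job(): hands the job in, once; it reports no verdict.
The state is a dict: "time": time; "q": joint angles; "joint_vel": joint speeds; "joint_torque": joint torques, N m; "tool_pos": TCP position; "tcp_rot": TCP orientation; "wrist_force": force on the tool from outside, world axes, zero at the start; "torque": the same for the moment, N m; "width": opening from 0.0 (shut) to 1.0 (fully open).
Only numpy, scipy, OpenCV 4.12 (cv2) and the standard library are available. Lean on these libraries where they do the work, as an engineer would, in place of code of your own. Each camera call takes 0.05 s, during which the arm holds its last target. There are 200 camera calls.

## Working session

There is one attempt and no reset: what is moved stays moved. The work goes in short steps, Python scripts to look and compute and a tool call to move; the robot and the scene stay as the last step left them, time stands still between calls to the robot, and variables do not carry over. Pictures are saved under pics/ and viewed, about 8 in all and at most 12, crops included, and the job is handed in when it is done.

Besides the shell and the picture viewer there is one more tool, called after "Emit:" as a command line: name --argument value ..., lists and objects as JSON in quotes. drive_tool: Moves the arm, as the interface text tells. Its arguments: {"type":"object","properties":{"deltas":{"type":"array"},"force":{"type":"number"}},"required":["deltas"]}

```bash
ls; mkdir -p pics
cat > h.py <<'E'
import numpy as np,cv2
from workcell import bot
def ray(c,u,v,z):
    d=c['R'].T@(np.linalg.inv(c['mtx'])@[u,v,1]); o=-c['R'].T@c['t']
    return o+d*(z-o[2])/d[2]
def proj(c,X):
    p=c['mtx']@(c['R']@np.array(X)+c['t']); return p[:2]/p[2]
E
python3 - <<'E'
from h import *
for n in('top','side'):
    c=bot.read_camera(n); cv2.imwrite(f'pics/{n}0.png',c['frame']); np.savez(n+'0',**c)
    print(n,-c['R'].T@c['t'],c['R'][2],c['mtx'][0,0])
print(bot.read_state())
E
```

```text
pics
top [ 0.33877731 -0.12017386  1.22427943] [ 0.14730139 -0.00120851 -0.98909092] 520.9696010471847
side [ 0.10212035 -0.61591025  0.89547121] [ 0.40392095  0.48090966 -0.7781862 ] 537.9191362059518
{'time': 0.1, 'q': array([ 1.24007350e+00,  2.64689011e-01,  1.60523564e+00, -9.21185065e-06,
        1.27371607e+00, -3.69223943e-02]), 'joint_vel': array([-3.16380434e-04, -1.03829449e-03, -3.68032848e-03, -7.56016546e-05,
       -2.41123630e-03,  8.13690101e-04]), 'joint_torque': array([ 7.59827026e-05, -5.16708863e+01, -3.68590844e+01, -1.27145081e-04,
        6.33326999e-03, -3.90011428e-05]), 'tool_pos': array([0.19527798, 0.64544227, 0.23007996]), 'tcp_rot': array([-0.45978463, -3.10739357,  0.00316505]), 'wrist_force': array([-0.15620517, -0.3261806 ,  0.61452563]), 'torque': array([0.00180769, 0.05639892, 0.01092888]), 'width': 0.9993970539353456}
```

View pics/top0.png

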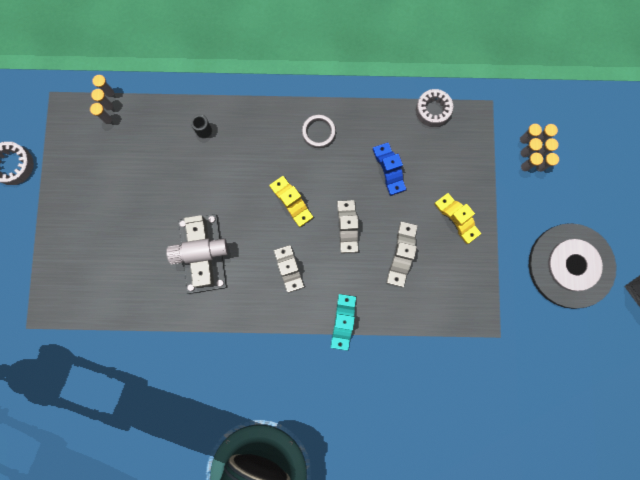

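View pics/side0.png

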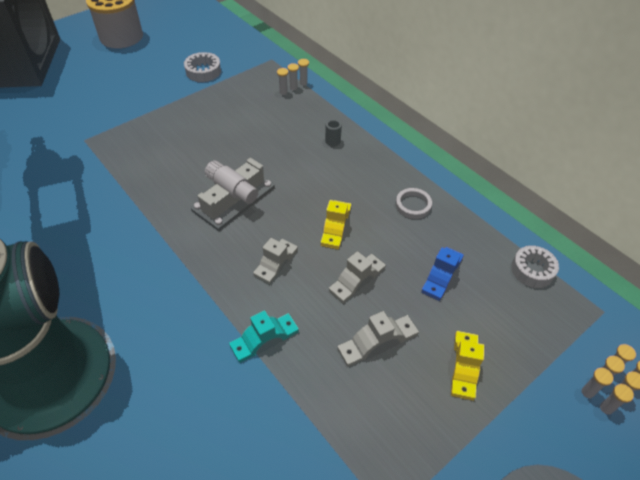

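The top view shows three grey caps at about (288,268), (348,226) and (403,254). They look like the 40, 56 and 72 mm bores in order of size. The pedestal is at (198,252). The blue, turquoise and yellow caps are decoys. I'll confirm with an enlarged crop.

Run:
```python
from h import *
f=cv2.imread('pics/top0.png')
a=cv2.resize(f[190:300,265:425],None,fx=4.5,fy=4.5,interpolation=cv2.INTER_CUBIC)
cv2.imwrite('pics/c1.png',a)
a=cv2.resize(f[200:305,155:240],None,fx=5.5,fy=5.5,interpolation=cv2.INTER_CUBIC)
cv2.imwrite('pics/c2.png',a)
```

```text
(no output)
```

View pics/c1.png

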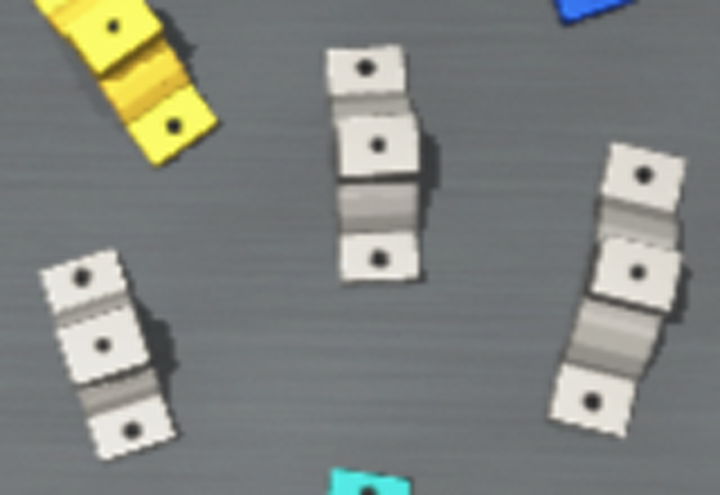

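View pics/c2.png

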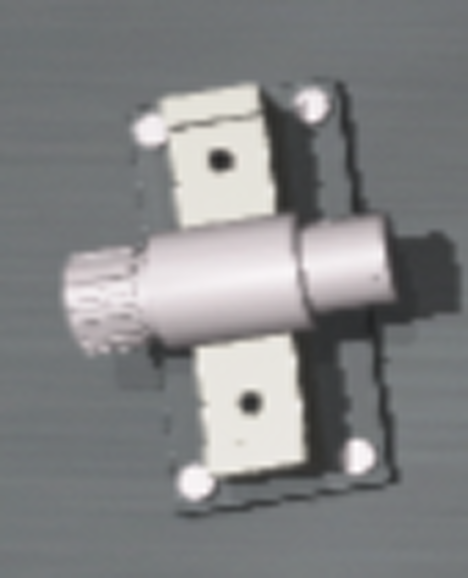

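Run:
```python
from h import *
c=np.load('top0.npz')
A=lambda p,z:ray(c,265+(p[0]+.5)/4.5-.5,190+(p[1]+.5)/4.5-.5,z)
B=lambda p,z:ray(c,155+(p[0]+.5)/5.5-.5,200+(p[1]+.5)/5.5-.5,z)
for n,l,f1,f2,h,e in (('40',(102,345),(82,277),(132,430),.056,[(40,270),(117,250),(104,460),(178,436)]),('56',(377,145),(366,67),(379,258),.064,[(326,48),(402,45),(341,282),(420,280)]),('72',(638,272),(644,175),(592,401),.072,[(612,144),(685,159),(549,419),(626,437)])):
    E=[A(p,.014) for p in e]; a=(E[0]+E[1])/2;b=(E[2]+E[3])/2;d=a-b
    F=A(f1,.014)-A(f2,.014)
    print(n,'lug',A(l,h)[:2],'feetmid',((a+b)/2)[:2],(A(f1,.014)+A(f2,.014))[:2]/2,'len',np.linalg.norm(d),'ang',np.degrees(np.arctan2(d[1],d[0])),np.degrees(np.arctan2(F[1],F[0])))
a,b=B((220,160),.055),B((250,403),.055);d=a-b
print('seat',(a+b)/2,np.linalg.norm(d),np.degrees(np.arctan2(d[1],d[0])))
for z in(.012,.02):
  P=[B(p,z) for p in((150,130),(312,104),(195,483),(358,458))]
  d=P[0]-P[2]+P[1]-P[3]; print(sum(P)/4,np.linalg.norm(d)/2,np.degrees(np.arctan2(d[1],d[0])))
# journal silhouette: ends axis at top z=.08
a,b=B((225,278),.08),B((225,278),.055);print(a,b)
# crosscheck in side
s=np.load('side0.npz');
print('side proj lug56', proj(s,[*A((377,145),.064)[:2],.064]))
a,b=B((220,160),.055),B((250,403),.055);print('side seat holes',proj(s,a),proj(s,b))
f=cv2.imread('pics/side0.png')
g=np.hstack([cv2.resize(f[150:230,185:285],None,fx=4,fy=4,interpolation=2),cv2.resize(f[240:320,310:410],None,fx=4,fy=4,interpolation=2)])
cv2.imwrite('pics/c3.png',g)
```

```text
40 lug [ 0.45974012 -0.0550748 ] feetmid [ 0.45977347 -0.05678896] [ 0.45990503 -0.05537856] len 0.10325772556810962 ang 19.81857636991426 19.536178197189326
56 lug [ 0.56273846 -0.19118868] feetmid [ 0.56279834 -0.19182374] [ 0.56331038 -0.1919582 ] len 0.12525832644240484 ang 4.562324248317718 4.43213267759022
72 lug [ 0.49961923 -0.32090676] feetmid [ 0.49882573 -0.32066639] [ 0.49952996 -0.32063645] len 0.14938967157332697 ang -12.569715167034373 -13.07513955341181
seat [0.49144287 0.14944239 0.055     ] 0.10206782844282762 9.959427418224566
[0.49231758 0.15113697 0.012     ] 0.15386045304785992 10.200677069365511
[0.49130435 0.14934655 0.02      ] 0.152845106593932 10.200677069365499
[0.48921241 0.14772037 0.08      ] [0.49249908 0.15357327 0.055     ]
side proj lug56 [358.29249804 260.62646661]
side seat holes [246.83189315 169.71042899] [212.67803597 194.42714518]
```

View pics/c3.png

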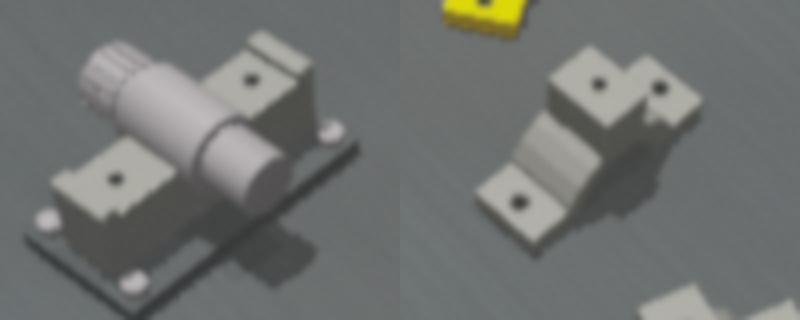

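The feet lengths of 103, 125 and 149 mm match the 104, 124 and 150 mm given, so the middle grey cap at top pixel (348,226) is the 56 mm one. It stands at (0.563,-0.1915) and is turned 4.5°. The seat is at (0.4915,0.1495), turned 10°. The side view agrees within about 2 mm. I'll grip across the end faces with the jaws along the cap's y axis, so the tool turns +21.4°.

Emit:
drive_tool --deltas '[{"hand":1,"offset":[2,-4.6,0],"angular":[0,0,3]},{"hand":1,"offset":[4,-9.2,0],"angular":[0,0,6]},{"hand":1,"offset":[6.2,-14,0],"angular":[0,0,9]},{"hand":1,"offset":[8.4,-19,0],"angular":[0,0,12]},{"hand":1,"offset":[10.6,-24,0],"angular":[0,0,15]},{"hand":1,"offset":[12.8,-29,0],"angular":[0,0,18]},{"hand":1,"offset":[15,-34,0],"angular":[0,0,21.4]},{"hand":1,"offset":[17.2,-39,0],"angular":[0,0,21.4]}]'

```text
time: 1.1
tool_pos: [0.3676, 0.2543, 0.231]
tcp_rot: [-0.127, 3.139, -0.0]
wrist_force: [0.3, -0.0, 0.4]
width: 0.999
```

Emit:
drive_tool --deltas '[{"hand":1,"offset":[2.4,-5.4,0],"angular":[0,0,0]},{"hand":1,"offset":[4.8,-11,0],"angular":[0,0,0]},{"hand":1,"offset":[7.2,-16.6,0],"angular":[0,0,0]},{"hand":1,"offset":[9.6,-22.2,0],"angular":[0,0,0]},{"hand":1,"offset":[12,-27.8,0],"angular":[0,0,0]},{"hand":1,"offset":[14.5,-33.4,0],"angular":[0,0,0]},{"hand":1,"offset":[17,-39,0],"angular":[0,0,0]},{"hand":1,"offset":[19.5,-44.6,0],"angular":[0,0,0]}]'

```text
time: 2.1
tool_pos: [0.5627, -0.1918, 0.2308]
tcp_rot: [0.124, -3.139, -0.001]
wrist_force: [0.7, 0.7, -0.4]
width: 1.0
```

Emit:
drive_tool --deltas '[{"hand":1,"offset":[0,0,-2],"angular":[0,0,0]},{"hand":1,"offset":[0,0,-5],"angular":[0,0,0]},{"hand":1,"offset":[0,0,-8],"angular":[0,0,0]},{"hand":1,"offset":[0,0,-11],"angular":[0,0,0]},{"hand":1,"offset":[0,0,-12],"angular":[0,0,0]},{"hand":1,"offset":[0,0,-12],"angular":[0,0,0]}]'

```text
time: 2.85
tool_pos: [0.5616, -0.189, 0.1104]
tcp_rot: [0.126, -3.137, -0.002]
wrist_force: [-0.3, 0.4, 0.5]
width: 0.997
```

Run:
```python
from h import *
s=bot.read_state();print(s['tool_pos'],s['q'])
c=bot.read_camera('side');t=bot.read_camera('top')
p=proj(c,[.563,-.1915,.05]).astype(int);q=proj(t,[.563,-.1915,.05]).astype(int)
f=lambda c,p:cv2.resize(c['frame'][p[1]-60:p[1]+60,p[0]-60:p[0]+60],(400,400),interpolation=2)
cv2.imwrite('pics/g1.png',np.hstack([f(c,p),f(t,q)]));print(p,q)
```

```text
[ 0.56156034 -0.189047    0.11036154] [-3.66827292e-01  2.14405266e-01  1.89992455e+00  1.24411750e-04
  1.02960073e+00 -2.01791351e+00]
[357 264] [348 222]
```

View pics/g1.png

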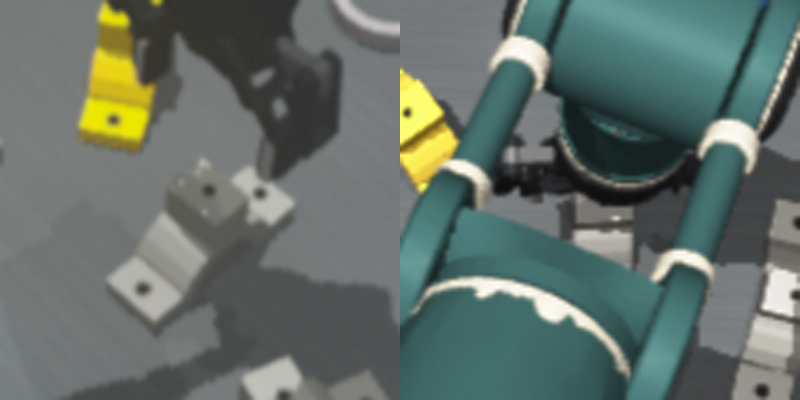

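Picture: in the side crop the fingers straddle the lug, and the lug hole is at crop (209,190). The jaws line up with the cap's bore axis. Next I descend, with a small correction.

Emit:
drive_tool --deltas '[{"hand":1,"offset":[0.1,-0.2,-2],"angular":[0,0,0]},{"hand":1,"offset":[0.1,-0.2,-4],"angular":[0,0,0]},{"hand":1,"offset":[0.1,-0.2,-6],"angular":[0,0,0]},{"hand":1,"offset":[0.1,-0.2,-7.4],"angular":[0,0,0]},{"hand":1,"offset":[0.1,-0.2,-7.9],"angular":[0,0,0]},{"hand":1,"offset":[0.1,-0.2,-7.9],"angular":[0,0,0]}]'

```text
time: 3.7
tool_pos: [0.5633, -0.1919, 0.0318]
tcp_rot: [0.125, -3.138, -0.0]
wrist_force: [-0.6, -0.0, -0.5]
width: 1.0
```

Emit:
drive_tool --deltas '[{"hand":0.3,"offset":[0,0,0],"angular":[0,0,0]},{"hand":0.3,"offset":[0,0,0],"angular":[0,0,0]},{"hand":0.3,"offset":[0,0,0],"angular":[0,0,0]},{"hand":0.3,"offset":[0,0,0],"angular":[0,0,0]},{"hand":0.3,"offset":[0,0,0],"angular":[0,0,0]},{"hand":0.3,"offset":[0,0,0],"angular":[0,0,0]},{"hand":0.3,"offset":[0,0,0],"angular":[0,0,0]},{"hand":0.3,"offset":[0,0,0],"angular":[0,0,0]}]' --force 50

```text
time: 4.7
tool_pos: [0.5641, -0.1921, 0.0332]
tcp_rot: [-0.125, 3.138, -0.001]
wrist_force: [-0.3, 0.2, 4.5]
width: 0.463
```

The jaws stopped at 0.463, about 39.4 mm, which matches the 40 mm lug. Lifting.

Emit:
drive_tool --deltas '[{"hand":0.2,"offset":[0,0,0.5],"angular":[0,0,0]},{"hand":0.2,"offset":[0,0,2],"angular":[0,0,0]},{"hand":0.2,"offset":[0,0,5],"angular":[0,0,0]},{"hand":0.2,"offset":[0,0,9],"angular":[0,0,0]},{"hand":0.2,"offset":[0,0,13],"angular":[0,0,0]},{"hand":0.2,"offset":[0,0,15.5],"angular":[0,0,0]},{"hand":0.2,"offset":[0,0,16],"angular":[0,0,0]},{"hand":0.2,"offset":[0,0,16],"angular":[0,0,0]}]'

```text
time: 5.7
tool_pos: [0.563, -0.1918, 0.1919]
tcp_rot: [0.125, -3.139, -0.0]
wrist_force: [-0.1, -0.6, -3.0]
width: 0.459
```

Wrist force reads -3 N, so the cap is held. Carrying it over to the seat, turning +5.5°.

Emit:
drive_tool --deltas '[{"hand":0.2,"offset":[-0.6,3,0],"angular":[0,0,0.5]},{"hand":0.2,"offset":[-1.6,7.5,0],"angular":[0,0,1.5]},{"hand":0.2,"offset":[-2.7,12.5,0],"angular":[0,0,2.5]},{"hand":0.2,"offset":[-3.8,17.5,0],"angular":[0,0,3.5]},{"hand":0.2,"offset":[-4.9,22.5,0],"angular":[0,0,4.5]},{"hand":0.2,"offset":[-6,27.5,0],"angular":[0,0,5.5]},{"hand":0.2,"offset":[-6.8,32,0],"angular":[0,0,5.5]},{"hand":0.2,"offset":[-7.2,34.1,0],"angular":[0,0,5.5]}]'

```text
time: 6.7
tool_pos: [0.4893, 0.1509, 0.19]
tcp_rot: [0.279, -3.125, 0.0]
wrist_force: [0.6, -0.4, -2.6]
width: 0.464
```

Emit:
drive_tool --deltas '[{"hand":0.2,"offset":[0,0,-1],"angular":[0,0,0]},{"hand":0.2,"offset":[0,0,-2.5],"angular":[0,0,0]},{"hand":0.2,"offset":[0,0,-4],"angular":[0,0,0]},{"hand":0.2,"offset":[0,0,-4.5],"angular":[0,0,0]},{"hand":0.2,"offset":[0,0,-4.5],"angular":[0,0,0]}]'

```text
time: 7.32
tool_pos: [0.4911, 0.1484, 0.1464]
tcp_rot: [0.274, -3.128, 0.0]
wrist_force: [-0.5, -0.1, -2.5]
width: 0.457
```

Run:
```python
from h import *
s=bot.read_state();print(s['time'],s['tool_pos'],s['tcp_rot'],s['q'])
c=bot.read_camera('side');t=bot.read_camera('top')
p=proj(c,[.4915,.1495,.1]).astype(int);q=proj(t,[.4915,.1495,.07]).astype(int)
f=lambda c,p:cv2.resize(c['frame'][p[1]-60:p[1]+60,p[0]-60:p[0]+60],(400,400),interpolation=2)
cv2.imwrite('pics/g2.png',np.hstack([f(c,p),f(t,q)]));print(p,q)
```

```text
7.325 [0.49112285 0.1484038  0.14641506] [ 2.73945907e-01 -3.12807112e+00  4.40411353e-04] [ 2.44919872e-01  2.93577597e-02  2.03497176e+00 -3.85861344e-05
  1.07883675e+00 -1.50056571e+00]
[227 166] [195 249]
```

View pics/g2.png

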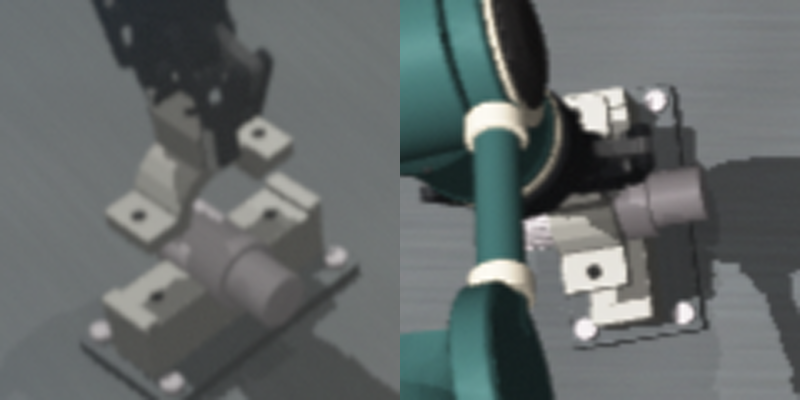

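Picture: the cap hangs level over the journal and parallel to the block. In the side crop its foot holes are at (139,215) and (259,132), and the seat holes are at (157,297) and (269,214). A quick numeric check of the offset follows.

Run:
```python
from h import *
c=np.load('side0.npz')
g=lambda p,z:ray(c,167+(p[0]+.5)*.3-.5,106+(p[1]+.5)*.3-.5,z)
def show(a,b,z):
    A,B=g(a,z),g(b,z);d=B-A;print(z,(A+B)[:2]/2,np.linalg.norm(d),np.degrees(np.arctan2(d[1],d[0])))
show((157,297),(269,214),.055)
for h in(.010,.012,.014,.016):show((139,215),(259,132),.1135+h)
# source cap in side pic
g=lambda p,z:ray(c,310+(p[0]-400+.5)/4-.5,240+(p[1]+.5)/4-.5,z)
for h in(.010,.012,.014,.016):show((519,202),(660,88),h)
```

```text
0.055 [0.49241263 0.14777981] 0.10165142657830116 10.658992551132288
0.1235 [0.49384074 0.1518248 ] 0.10253143981217618 9.984381222308485
0.1255 [0.49282588 0.14983578] 0.10226580441261189 9.984381222308576
0.1275 [0.49181103 0.14784675] 0.10200016901304768 9.984381222308663
0.1295 [0.49079617 0.14585773] 0.10173453361348338 9.984381222308503
0.01 [ 0.56618436 -0.19038756] 0.10232526041510107 4.448653379963854
0.012 [ 0.56513618 -0.19134868] 0.10209413994550273 4.448653379963865
0.014 [ 0.56408801 -0.19230981] 0.10186301947590452 4.44865337996387
0.016 [ 0.56303983 -0.19327093] 0.10163189900630641 4.448653379963839
```

In the same camera the cap and seat axes agree within 1 mm and 0.7°. Lowering gently. I expect it home at a TCP height of about 0.088.

Emit:
drive_tool --deltas '[{"hand":0.2,"offset":[0.1,0,-0.8],"angular":[0,0,0]},{"hand":0.2,"offset":[0.1,0,-1.6],"angular":[0,0,0]},{"hand":0.2,"offset":[0.1,0,-2.4],"angular":[0,0,0]},{"hand":0.2,"offset":[0.1,0,-3.2],"angular":[0,0,0]},{"hand":0.2,"offset":[0.1,0,-4],"angular":[0,0,0]},{"hand":0.2,"offset":[0.1,0,-4.6],"angular":[0,0,0]},{"hand":0.2,"offset":[0.1,0,-5.2],"angular":[0,0,0]},{"hand":0.2,"offset":[0.1,0,-5.2],"angular":[0,0,0]}]'

```text
time: 8.43
tool_pos: [0.492, 0.149, 0.0947]
tcp_rot: [0.275, -3.128, 0.0]
wrist_force: [0.2, -0.1, -2.7]
width: 0.462
```

Emit:
drive_tool --deltas '[{"hand":0.2,"offset":[0,0,-0.2],"angular":[0,0,0]},{"hand":0.2,"offset":[0,0,-0.4],"angular":[0,0,0]},{"hand":0.2,"offset":[0,0,-0.5],"angular":[0,0,0]},{"hand":0.2,"offset":[0,0,-0.5],"angular":[0,0,0]}]'

```text
time: 8.93
tool_pos: [0.4924, 0.1491, 0.0903]
tcp_rot: [0.276, -3.129, -0.0]
wrist_force: [-0.4, 0.9, -2.2]
width: 0.463
```

Emit:
drive_tool --deltas '[{"hand":0.2,"offset":[0,0,-0.1],"angular":[0,0,0]},{"hand":0.2,"offset":[0,0,-0.2],"angular":[0,0,0]},{"hand":0.2,"offset":[0,0,-0.2],"angular":[0,0,0]},{"hand":0.2,"offset":[0,0,-0.2],"angular":[0,0,0]}]'

```text
time: 9.43
tool_pos: [0.4925, 0.1491, 0.0883]
tcp_rot: [-0.276, 3.129, 0.0]
wrist_force: [0.0, -0.0, -1.3]
width: 0.463
```

Emit:
drive_tool --deltas '[{"hand":0.2,"offset":[0,0,-0.1],"angular":[0,0,0]},{"hand":0.2,"offset":[0,0,-0.1],"angular":[0,0,0]},{"hand":0.2,"offset":[0,0,-0.1],"angular":[0,0,0]}]'

```text
time: 9.8
tool_pos: [0.4925, 0.1491, 0.0882]
tcp_rot: [0.276, -3.129, 0.0]
wrist_force: [-3.9, -1.4, 6.0]
width: 0.463
```

Run:
```python
from h import *
s=bot.read_state();print(s['time'],s['tool_pos'],s['wrist_force'],s['torque'])
c=bot.read_camera('side')
cv2.imwrite('pics/g3.png',cv2.resize(c['frame'][115:235,167:287],(600,600),interpolation=2))
```

```text
9.8 [0.49248406 0.14907917 0.08816056] [-3.94748532 -1.41760821  6.01948592] [-0.25133265  0.5532437  -0.02036773]
```

View pics/g3.png

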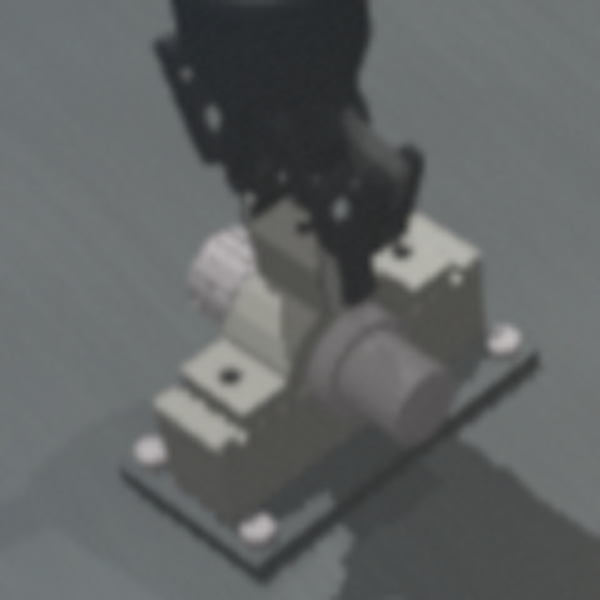

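Picture: the feet lie flush on the joint faces inside the lips, with foot holes at (231,376) and (401,252). Contact is felt at TCP z = 0.088, as predicted. Releasing and retreating.

Emit:
drive_tool --deltas '[{"hand":0.6,"offset":[0,0,0.1],"angular":[0,0,0]},{"hand":0.8,"offset":[0,0,0.1],"angular":[0,0,0]},{"hand":1,"offset":[0,0,0.1],"angular":[0,0,0]},{"hand":1,"offset":[0,0,0.1],"angular":[0,0,0]},{"hand":1,"offset":[0,0,0.1],"angular":[0,0,0]},{"hand":1,"offset":[0,0,0.1],"angular":[0,0,0]},{"hand":1,"offset":[0,0,0.1],"angular":[0,0,0]}]'

```text
time: 10.72
tool_pos: [0.4925, 0.1491, 0.0882]
tcp_rot: [0.276, -3.129, 0.0]
wrist_force: [-0.4, -0.1, -0.0]
width: 0.998
```

Emit:
drive_tool --deltas '[{"hand":1,"offset":[0,0,1],"angular":[0,0,0]},{"hand":1,"offset":[0,0,3],"angular":[0,0,0]},{"hand":1,"offset":[0,0,6],"angular":[0,0,0]},{"hand":1,"offset":[0,0,10],"angular":[0,0,0]},{"hand":1,"offset":[0,0,14],"angular":[0,0,0]},{"hand":1,"offset":[3,-6,16],"angular":[0,0,0]},{"hand":1,"offset":[6,-12,16],"angular":[0,0,0]},{"hand":1,"offset":[8,-17,16],"angular":[0,0,0]}]'

```text
time: 11.72
tool_pos: [0.5726, -0.0194, 0.2502]
tcp_rot: [-0.277, 3.126, -0.001]
wrist_force: [0.2, 0.2, -0.0]
width: 1.001
```

Emit:
drive_tool --deltas '[{"hand":1,"offset":[2,-5,0],"angular":[0,0,0]},{"hand":1,"offset":[2,-10,0],"angular":[0,0,0]},{"hand":1,"offset":[2,-13,0],"angular":[0,0,0]},{"hand":1,"offset":[2,-14,0],"angular":[0,0,0]},{"hand":1,"offset":[2,-14,0],"angular":[0,0,0]}]'

```text
time: 12.35
tool_pos: [0.5912, -0.158, 0.2486]
tcp_rot: [-0.274, 3.129, 0.001]
wrist_force: [-0.4, 0.5, -0.5]
width: 0.999
```

Run:
```python
from h import *
s=bot.read_state();print(s['time'],s['tool_pos'],s['width'],s['wrist_force'])
t=bot.read_camera('top');c=bot.read_camera('side')
f=lambda c,u,v:cv2.resize(c['frame'][v:v+100,u:u+100],(400,400),interpolation=2)
cv2.imwrite('pics/g4.png',np.hstack([f(t,148,202),f(c,180,130)]))
```

```text
12.35 [ 0.59124796 -0.15798974  0.24857872] 0.9986258353388398 [-0.39588123  0.53570997 -0.53981565]
```

View pics/g4.png

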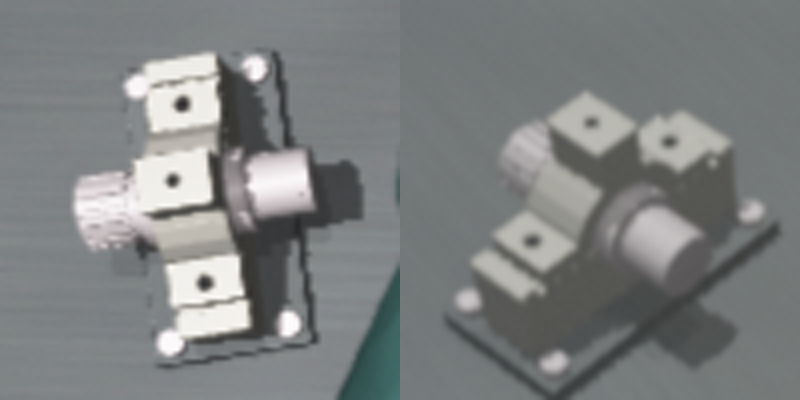

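The cap sits between both lips, flush, with the lug hole at top crop (172,180) and side crop (191,122). I'll triangulate the lug top, check the other caps for change, and hand in if it agrees.

Run:
```python
from h import *
t=np.load('top0.npz');s=np.load('side0.npz')
P=lambda c:c['mtx']@np.c_[c['R'],c['t']]
X=cv2.triangulatePoints(P(t),P(s),np.array([[148+172.5/4-.5],[202+180.5/4-.5]]),np.array([[180+191.5/4-.5],[130+122.5/4-.5]]))[:,0]
X=X[:3]/X[3];print('lug top',X,'expected .4914 .1490 .119')
a=ray(t,148+182.5/4-.5,202+104.5/4-.5,.069);b=ray(t,148+205/4-.5,202+282.5/4-.5,.069);d=a-b
print('foot mid',(a+b)/2,'yaw',np.degrees(np.arctan2(d[1],d[0])))
n=bot.read_camera('side')['frame']
for r in((240,285,250,300),(305,365,330,425)):
    print('other caps max-mean diff',cv2.absdiff(n,s['frame'])[r[0]:r[1],r[2]:r[3]].mean())
if np.hypot(X[0]-.4914,X[1]-.149)<.009 and abs(X[2]-.119)<.005: print(bot.finish_job())
```

```text
lug top [0.4922048  0.14922288 0.11853851] expected .4914 .1490 .119
foot mid [0.49158301 0.14940658 0.069     ] yaw 10.142551996507075
other caps max-mean diff 9.028592592592593
other caps max-mean diff 20.698947368421052
the job is handed in; nothing more can be done
None
```

I put the 56 mm cap on the pedestal, let go, and handed the job in at about 12.4 s. I picked it by its measured foot length of 125 mm; the other two grey caps measured 103 and 149 mm.

**Final position:** Seen from both cameras, the lug top is at (0.4922, 0.1492, 0.1185) m; about (0.4914, 0.1490, 0.119) was expected. The cap is turned 10.1° and the pedestal 10.0–10.2°. The last picture shows both feet flush between the lips. I did not measure the tilt as a number.

**Lowering and release:** The cap made contact at the height I had worked out, pressing with about 6 N at the wrist. After release the wrist force was near zero and the gripper was clear of everything.

**Check that settled nothing:** I compared the side image around the other two caps with the first one, and it had changed (mean differences of 9 and 21). The arm and its shadow were near that area, so this is probably lighting or the arm blocking the view. I did not re-measure those caps. I never reached for them, and I felt no unexpected contact.

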